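# Lock out a sequence-interlocked isolator bank

### The job

Lock out the three-lever isolator bank lying on the desk: switch all three levers fully off, pushing each from its near side over to the far side, then push the lockout slide fully home by its knob, until its ear meets the fixed ear and a padlock could go through both. A concealed interlock lets the levers go only in turn, from the load end to the supply end, and nothing shows which end is which: feel for the one that is free, and do not force one that stops dead. Press nothing on the bank harder than 25 N and leave the other things on the desk where they lie.

Things in the scene. Friction and masses are not known exactly. Their poses are not given: they have to be found in the camera images.
- bank: grey steel isolator bank lying on its back, fixed: 140 (x) x 250 (y) x 62 mm high; origin centre of underside, x to its far (off) side, y to the left. Levers in a row at y = +60, 0, -60 mm. Its interlock bar is hidden under the cover and cannot be measured: one end lever (left or right, varies; now and then either) goes first and frees the middle one, which frees the other end. Over 25 N on any part fails
- lever_left (a joint): left lever, rad: 0 = on, leaning 0.45 to the near side (-x of the bank); grows as it is pushed to +x; 0.90 = off, leaning 0.45 to the far side, at its stop; fully off is above 0.84. Hinge along the bank's y at x = 0, y = +60 mm, 54 mm above the desk. Free: an over-centre spring resists with 4 to 10 N at the grip up to mid-way (0.45), then snaps it over. Held: stops within 3 to 7 mm of grip travel (under 0.2) like a stiff spring; let go, it returns to 0
- lever_left_grip (a point): point in the black ribbed grip of the left lever, 56 mm from its hinge and 8 mm short of its top. The lever is a straight bar, 64 mm from hinge to top, 16 mm wide along y, 11 mm thick; its top is 114 mm above the desk when fully on or off
- lever_middle (a joint): middle lever, rad: 0 = on, leaning 0.45 to the near side (-x of the bank); grows as it is pushed to +x; 0.90 = off, leaning 0.45 to the far side, at its stop; fully off is above 0.84. Hinge along the bank's y at x = 0, y = 0 mm, 54 mm above the desk. Free: an over-centre spring resists with 4 to 10 N at the grip up to mid-way (0.45), then snaps it over. Held: stops within 3 to 7 mm of grip travel (under 0.2) like a stiff spring; let go, it returns to 0
- lever_middle_grip (a point): point in the black ribbed grip of the middle lever, 56 mm from its hinge and 8 mm short of its top. The lever is a straight bar, 64 mm from hinge to top, 16 mm wide along y, 11 mm thick; its top is 114 mm above the desk when fully on or off
- lever_right (a joint): right lever, rad: 0 = on, leaning 0.45 to the near side (-x of the bank); grows as it is pushed to +x; 0.90 = off, leaning 0.45 to the far side, at its stop; fully off is above 0.84. Hinge along the bank's y at x = 0, y = -60 mm, 54 mm above the desk. Free: an over-centre spring resists with 4 to 10 N at the grip up to mid-way (0.45), then snaps it over. Held: stops within 3 to 7 mm of grip travel (under 0.2) like a stiff spring; let go, it returns to 0
- lever_right_grip (a point): point in the black ribbed grip of the right lever, 56 mm from its hinge and 8 mm short of its top. The lever is a straight bar, 64 mm from hinge to top, 16 mm wide along y, 11 mm thick; its top is 114 mm above the desk when fully on or off
- lockout_slide (a joint): travel of the lockout slide, m: 0 = open, grows toward -y of the bank (right), 0.030 = home at its stop; fully home is above 0.028. Steel strip 16 mm wide on the cover, near side of the levers, with three tabs 13 mm high that pass on the near side of the levers only when all are off (with a lever on it stops at 14 mm). About 2 N of friction
- slide_knob (a point): axis of the slide's black mushroom knob, 17 mm across, at the slide's left end; its head runs from 79 to 94 mm above the desk, this point is at 88 mm; in the bank's frame x = -26 mm, y = 116 mm with the slide open, 86 mm when home. The cover below is 62 mm above the desk
- contactor: bystander: grey three-pole contactor, 75x45x70 mm, standing behind the bank; origin at the centre of its underside
- terminal_strip: bystander: beige terminal strip, 22x70x18 mm, lying in front of the bank; origin at the centre of its underside
- nut_driver: bystander: nut driver with a dark handle, 21x157x23 mm, lying to the right of the bank; origin at the centre of its underside
- tape_red: bystander: roll of red insulating tape, 53 mm across, 18 mm high, behind the bank; origin at the centre of its underside
- fuse_a: bystander: cartridge fuse, 10x38x10 mm, lying in front of the bank; origin at the centre of its underside

How it is judged (in metres and radians):
On the way, in this order (a step that is already met when the one before it is completed fails the run):
1. an end lever is fully off while the lever at the other end is still on (((value of joint lever_left above 0.84 rad and value of joint lever_right below 0.25 rad) or (value of joint lever_right above 0.84 rad and value of joint lever_left below 0.25 rad))), for 0.1 s.
2. all three levers are fully off and the lockout slide is still open (value of joint each of lever_left, lever_middle, lever_right above 0.84 rad and value of joint lockout_slide below 0.02 m), for 0.1 s.
At the end, for the whole second after the job is handed in: all three levers fully off (joint above 0.84 of 0.90 rad), the lockout slide fully home (within 2 mm of its 30 mm stop), and the contactor, terminal strip, nut driver, red tape and fuse within 20 mm of where they lay (value of joint each of lever_left, lever_middle, lever_right above 0.84 rad and value of joint lockout_slide above 0.028 m and distance of each of contactor, terminal_strip, nut_driver, tape_red, fuse_a from where it was at the start of the episode below 0.02 m); the robot touches nothing.
It fails at once if the bank or anything it carries (levers, slide, case) is pressed with more than 25 N (contact force between any of the fingers, the arm and bank above 25 N).
It also fails if it takes over 54 s, if anything falls off the work surface, if the arm or the gripper's body presses on something with over 40 N, if the wrist force passes 120 N, or if a joint passes its speed limit or range.

### The arm

A 7-joint arm with a two-finger parallel gripper is mounted at the origin on a cart in front of the work surface, level with it; the furniture and walls round the work are solid. World frame = base frame: x ahead of the robot, y to its left, z up, the work surface at z = 0. Lengths are in m, angles in degrees, forces in N, time in s.
With the tool pointing down it reaches from about 0.425 to 0.95 m from the base axis. Payload 4.7 kg.
Tool frame: the origin (TCP) lies on the centre line of the jaws, within the pads' length; the fingertips stand 25 mm ahead of it and the grasp point (between the pads) lies 6 mm ahead of it; z points along the fingers, y is the line along which they close (so a half turn about z gives the same grasp; the last joint's range is limited). The gripper opens to 85 mm and grips with 20 to 120 N. Pads are 22 mm wide; open, the fingers measure 114 mm over their backs; the gripper's body (76 mm by 85 mm) begins 54 mm behind the grasp point. The pads swing forward as they close: fully open they stand 13 mm farther back than shut.
Start: joints at [-77.515, 26.849, -2.785, 87.806, 1.381, 65.374, -4.715], TCP at [0.165, 0.655, 0.235] pointing down, gripper open.
Joint ranges: [-148.3, 148.3], [-19.14, 114.17], [-79.39, 73.82], [5.75, 140.21], [-59.74, 239.74], [12.07, 113.84], [-152.46, 152.46]. Speed limits (degrees/s): [147.25, 147.25, 180, 180, 180, 180, 180].

### API

Orientations are given as a 3x3 rotation matrix whose columns are the frame's x, y, z axes.
In Python, from cell import robot gives the robot as it stands. The module is installed in compiled form; this text tells all that it offers.
- The arm moves only by the tool play_rows, never from a script. Its argument "rows" is a list that holds one entry, the list of rows, each a list of 4 numbers: the shift along the world's x, y, z in cm, then the turn about the world's z in degrees. A call has 1 to 5 rows; each row is the pose to reach, as a shift and turn from the pose commanded when the call began; what a row does not reach only later rows make up. A row lasts 1/8 s, in which the tool goes at most 62.5 mm and 10.7 degrees, less where a joint would pass 70% of its speed; a pose out of reach is approached as far as the arm can. A call with a gripper value outside its range is refused whole. "fingers" is the finger opening in cm, from 0 to 8.54, set as the call begins (left out, the last holds). The fingers move at their own pace and stop on an object; "squeeze" is the grip in N (left out, the last holds). Time passes only in rows, so rows that repeat a pose let the fingers close. It gives the time, the measured TCP pose, the force, the opening and the grip force at its end, in the units of the state.
- robot.sense(): the state, without advancing time (a new reading comes with each control period).
- robot.grab_frame(name): name is "scene" or "side" or "wrist"; returns a dict with "pixels" (400x640x3 uint8, red, green, blue), "K" (3x3 intrinsics, pixels), "D" ([k1, k2, p1, p2, k3] as OpenCV has them; the pictures are not rectified), "view" (4x4, takes a point from world to camera coordinates); the wrist camera has in their place "tool_from_camera" (4x4, takes a point from camera to tool coordinates, whose origin is the TCP and whose axes are the flange's). Camera axes: x right, y down, z forward; pixel columns grow to the right and rows downward; lengths in m; the calibration is good to about 2 mm. A picture is of the moment at which its call begins: read the wrist's pose just before it. There is no depth.
- robot.finish_job(): hands the job in; it is judged then, once.
The state is a dict: "t": time; "q": joint angles; "qd": joint speeds; "tau": joint torques, N m; "ee_pos": TCP position; "ee_rot": TCP orientation; "contact_force": force on the tool from outside, world axes, zero at the start; "ft_torque": the same for the moment, N m; "grip_width": finger opening in m; "gripper_force": force on a finger pad.
Only numpy, scipy, OpenCV 4.12 (cv2) and the standard library are available. Lean on these libraries where they do the work, as an engineer would, in place of code of your own. Each camera call takes 0.05 s, during which the arm holds its last target. There are 200 camera calls.

## Working session

There is one attempt and no reset: what is moved stays moved. The work goes in short steps, Python scripts to look and compute and a tool call to move; the robot and the scene stay as the last step left them, time stands still between calls to the robot, and variables do not carry over. Pictures are saved under pics/ and viewed, at most 10 in all, crops included, and the job is handed in when it is done.

Besides the shell and the picture viewer there is one more tool, called as a command line: name --argument value ..., lists and objects as JSON in quotes. play_rows: Moves the arm, as the interface text tells. Its arguments: {"type":"object","properties":{"rows":{"type":"array"},"fingers":{"type":"number"},"squeeze":{"type":"number"}},"required":["rows"]}

```bash
mkdir -p pics; python3 - <<'E'
from cell import robot
import cv2
s=robot.sense();print(s['t'],s['ee_pos'],s['ee_rot'],s['contact_force'],s['grip_width'])
for n in("scene","side"):
    f=robot.grab_frame(n);cv2.imwrite(f"pics/{n}.png",f["pixels"][:,:,::-1]);print(n,f["K"],f["D"],f["view"])
E
```

```text
0.0 [0.16473241 0.65398465 0.23384571] [[-9.69715436e-01  2.44237203e-01 -4.03422567e-04]
 [ 2.44237523e-01  9.69713529e-01 -1.92459595e-03]
 [-7.88536107e-05 -1.96484133e-03 -9.99998067e-01]] [ 0.64787663 -0.57888323 -0.71617093] 0.0853405175925825
scene [[377.13214873   0.         312.65946287]
 [  0.         377.13214873 193.2486723 ]
 [  0.           0.           1.        ]] [-0.08077077  0.          0.          0.          0.        ] [[ 0.67786315 -0.73513745  0.00862996 -0.33182449]
 [-0.4734306  -0.44546626 -0.75988373  0.33586541]
 [ 0.56246335  0.51101149 -0.65000172  0.59612254]
 [ 0.          0.          0.          1.        ]]
side [[434.30412663   0.         320.97650035]
 [  0.         434.30412663 196.78303749]
 [  0.           0.           1.        ]] [-0.04991119  0.          0.          0.          0.        ] [[ 0.91249631 -0.40851654  0.02155746 -0.49671426]
 [-0.20381483 -0.49968416 -0.84188791  0.19897915]
 [ 0.35469706  0.76382588 -0.53922169  0.68176135]
 [ 0.          0.          0.          1.        ]]
```

View pics/scene.png

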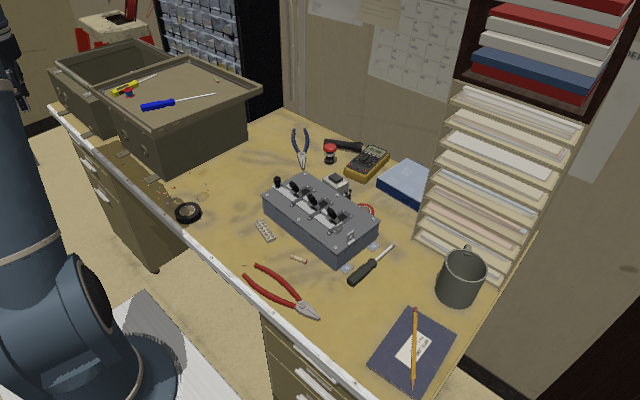

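View pics/side.png

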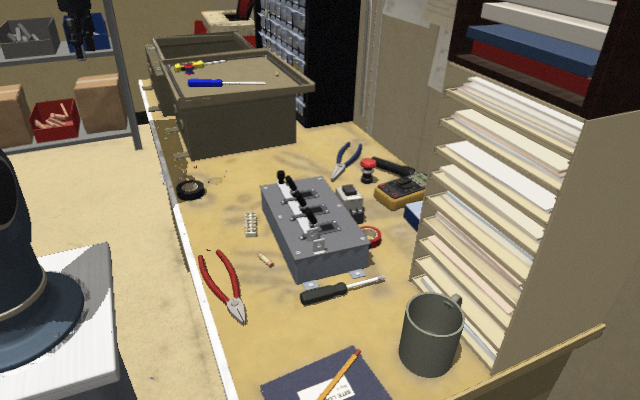

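The bank is centred around (320,215) in scene and (313,225) in side, with the levers standing in a row and the knob at its left end. I'll enlarge both views to read corners.

```bash
python3 - <<'E'
import cv2
a=cv2.imread("pics/scene.png")[160:280,250:400];b=cv2.imread("pics/side.png")[160:285,245:395]
cv2.imwrite("pics/a.png",cv2.resize(a,None,fx=5,fy=5,interpolation=cv2.INTER_CUBIC)[:600])
cv2.imwrite("pics/b.png",cv2.resize(b,None,fx=4.8,fy=4.8,interpolation=cv2.INTER_CUBIC)[:600])
E
```

```text
(no output)
```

View pics/a.png

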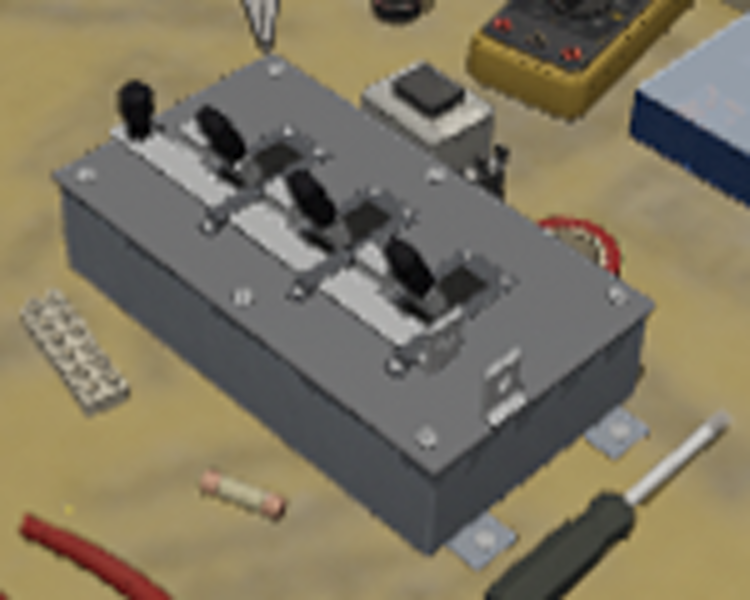

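View pics/b.png

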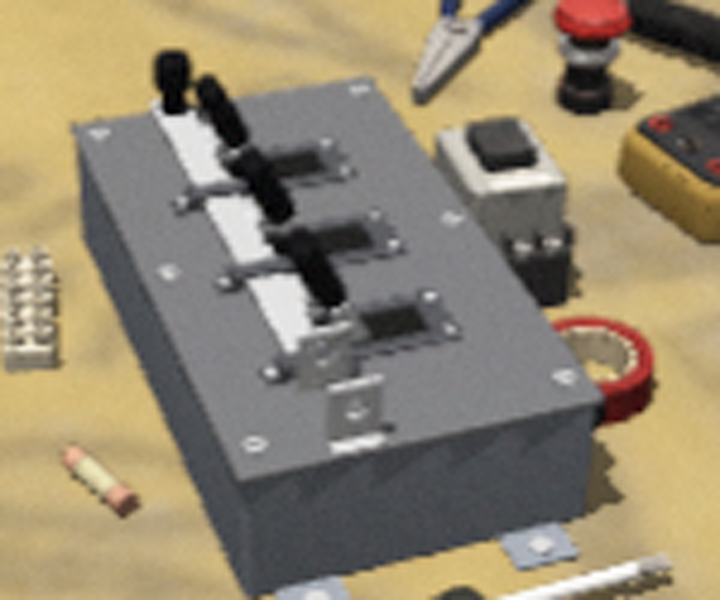

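Both crops show the cover's four corners, the knob (136,105 / 172,75) and three levers leaning near-side. I'll fit the bank pose from the corners.

```bash
cat > h.py <<'E'
import numpy as np,cv2
from scipy.optimize import least_squares
C={'scene':dict(K=[[377.13214873,0,312.65946287],[0,377.13214873,193.2486723],[0,0,1]],D=[-0.08077077,0,0,0,0],V=[[0.67786315,-0.73513745,0.00862996,-0.33182449],[-0.4734306,-0.44546626,-0.75988373,0.33586541],[0.56246335,0.51101149,-0.65000172,0.59612254]]),
'side':dict(K=[[434.30412663,0,320.97650035],[0,434.30412663,196.78303749],[0,0,1]],D=[-0.04991119,0,0,0,0],V=[[0.91249631,-0.40851654,0.02155746,-0.49671426],[-0.20381483,-0.49968416,-0.84188791,0.19897915],[0.35469706,0.76382588,-0.53922169,0.68176135]])}
def proj(c,P):
    V=np.array(c['V']);return cv2.projectPoints(np.asarray(P,float),cv2.Rodrigues(V[:,:3])[0],V[:,3],np.array(c['K']),np.array(c['D']))[0][:,0]
def b2w(p,B):
    x,y,a=p;B=np.asarray(B,float);c,s=np.cos(a),np.sin(a)
    return np.c_[x+c*B[:,0]-s*B[:,1],y+s*B[:,0]+c*B[:,1],B[:,2]]
E
python3 - <<'E'
from h import *
B=[[-.07,.125,.062],[.07,.125,.062],[.07,-.125,.062],[-.07,-.125,.062],[-.026,.116,.0865]]
o={'scene':(np.array([[57,178],[272,57],[652,305],[432,473],[136,98]])+.5)/5-.5+[250,160],
'side':(np.array([[75,125],[370,82],[600,402],[240,480],[172,70]])+.5)/4.8-.5+[245,160]}
f=lambda p,ks:np.concatenate([(proj(C[k],b2w(p,B))-o[k]).ravel() for k in ks])
for ks in(['scene'],['side'],['scene','side']):
    r=least_squares(f,[.6,0,0],args=(ks,));print(ks,r.x[:2],np.degrees(r.x[2]),r.fun.round(1))
p=r.x
a=.45;g=.056
for n,q in dict(L=[-g*np.sin(a),.06,.054+g*np.cos(a)],M=[-g*np.sin(a),0,.054+g*np.cos(a)],R=[-g*np.sin(a),-.06,.054+g*np.cos(a)],knob=[-.026,.116,.088],con=[0,0,0]).items():
    w=b2w(p,[q]);print(n,w.round(4),proj(C['scene'],w).round(1),proj(C['side'],w).round(1))
E
```

```text
['scene'] [0.52638903 0.0174971 ] -4.16632165542414 [-0.6 -0.8  0.2 -0.7  0.4  0.2  0.1 -0.  -0.1  1. ]
['side'] [0.52762936 0.0190245 ] -4.214808843387313 [-0.1  0.5 -0.  -0.6  0.  -0.4 -0.3 -0.2  0.4  0.9]
['scene', 'side'] [0.52713217 0.01819715] -4.19338198487956 [-0.5 -1.1  0.2 -1.   0.3 -0.1  0.1 -0.4 -0.1  0.7 -0.2  0.7 -0.1 -0.3
  0.  -0.1 -0.4  0.2  0.3  1.1]
L [[0.5072 0.0798 0.1044]] [[292.5 184.8]] [[288.8 180.6]]
M [[0.5028 0.02   0.1044]] [[310.5 197.6]] [[297.8 196. ]]
R [[ 0.4985 -0.0399  0.1044]] [[330.  211.6]] [[307.8 213.3]]
knob [[0.5097 0.1358 0.088 ]] [[276.7 179.4]] [[280.7 174.7]]
con [[0.5271 0.0182 0.    ]] [[317.7 225.9]] [[309.6 237.3]]
```

The fit is consistent (≤1 px): bank at (0.527, 0.018), yaw −4.2°. Before travelling, I check where the drawer cabinet lies relative to my path.

```bash
python3 - <<'E'
from h import *
def bp(n,uv,z):
    c=C[n];V=np.array(c['V']);d=cv2.undistortPoints(np.array([[uv]],float),np.array(c['K']),np.array(c['D']))[0,0]
    R=V[:,:3];o=-R.T@V[:,3];r=R.T@[d[0],d[1],1];return (o+r*(z-o[2])/r[2]).round(3)
for u in[(157,178),(245,140)]:print('bottom',bp('scene',u,0))
for u in[(182,158),(296,137)]:print('side bottom',bp('side',u,0))
for z in(.1,.15,.2,.25):print(z,bp('scene',(262,90),z),bp('side',(313,88),z),bp('scene',(100,125),z))
p=(.52713,.0182,np.radians(-4.19))
for n,q in dict(preL=[-.054,.06,0],preM=[-.054,0,0],preR=[-.054,-.06,0],preK=[-.026,.150,0]).items():print(n,b2w(p,[q]).round(4))
E
```

```text
bottom [0.358 0.469 0.   ]
bottom [0.651 0.44  0.   ]
side bottom [0.344 0.466 0.   ]
side bottom [0.677 0.477 0.   ]
0.1 [0.792 0.507 0.1  ] [0.781 0.595 0.1  ] [0.322 0.687 0.1  ]
0.15 [0.724 0.424 0.15 ] [0.721 0.458 0.15 ] [0.296 0.587 0.15 ]
0.2 [0.655 0.341 0.2  ] [0.662 0.321 0.2  ] [0.271 0.488 0.2  ]
0.25 [0.587 0.258 0.25 ] [0.603 0.185 0.25 ] [0.246 0.388 0.25 ]
preL [[0.4777 0.082  0.    ]]
preM [[0.4733 0.0221 0.    ]]
preR [[ 0.4689 -0.0377  0.    ]]
preK [[0.5122 0.1697 0.    ]]
```

play_rows --rows '[[[2.8,-5.2,0,2],[5.6,-10.4,0,4],[8.4,-15.6,0,6],[11.2,-20.8,0,8],[14,-26,0,9.9]]]' --fingers 0 --squeeze 40

```text
t: 0.72
ee_pos: [0.3055, 0.3925, 0.2347]
ee_rot: [[-0.997, 0.073, -0.0], [0.073, 0.997, -0.0], [0.0, -0.0, -1.0]]
contact_force: [1.2, 0.5, 0.8]
grip_width: 0.0
gripper_force: 0.0
```

play_rows --rows '[[[2.8,-5.2,0,0],[5.6,-10.4,0,0],[8.6,-15.6,0,0],[11.6,-20.8,0,0],[14.6,-26,0,0]]]'

```text
t: 1.35
ee_pos: [0.4513, 0.1328, 0.2349]
ee_rot: [[-0.997, 0.074, 0.0], [0.074, 0.997, 0.0], [-0.0, 0.0, -1.0]]
contact_force: [0.8, 0.3, 0.1]
grip_width: -0.0
gripper_force: 0.0
```

```bash
python3 - <<'E'
from cell import robot
s=robot.sense();print(s['t'],s['ee_pos'],s['ee_rot'],s['contact_force'],s['grip_width'])
E
```

```text
1.35 [0.45134019 0.13280276 0.23493185] [[-9.97279404e-01  7.37142083e-02  7.89641920e-05]
 [ 7.37142327e-02  9.97279336e-01  3.72138827e-04]
 [-5.13174380e-05  3.76947172e-04 -9.99999928e-01]] [0.84596715 0.28641292 0.13212589] -2.0522687613328816e-05
```

play_rows --rows '[[[1.0,-5.1,-2,0],[1.6,-5.1,-6,0],[2.0,-5.1,-10,0],[2.4,-5.1,-12,0],[2.6,-5.1,-12,0]]]'

```text
t: 1.98
ee_pos: [0.4756, 0.0832, 0.1134]
ee_rot: [[-0.997, 0.074, -0.004], [0.074, 0.997, -0.001], [0.004, -0.002, -1.0]]
contact_force: [0.1, -0.1, -0.4]
grip_width: -0.0002
gripper_force: 0.0
```

```bash
python3 - <<'E'
from cell import robot
import cv2
f=robot.grab_frame("side");cv2.imwrite("pics/c.png",cv2.resize(f["pixels"][110:260,225:425,::-1],None,fx=4,fy=4,interpolation=cv2.INTER_CUBIC))
E
```

```text
(no output)
```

View pics/c.png

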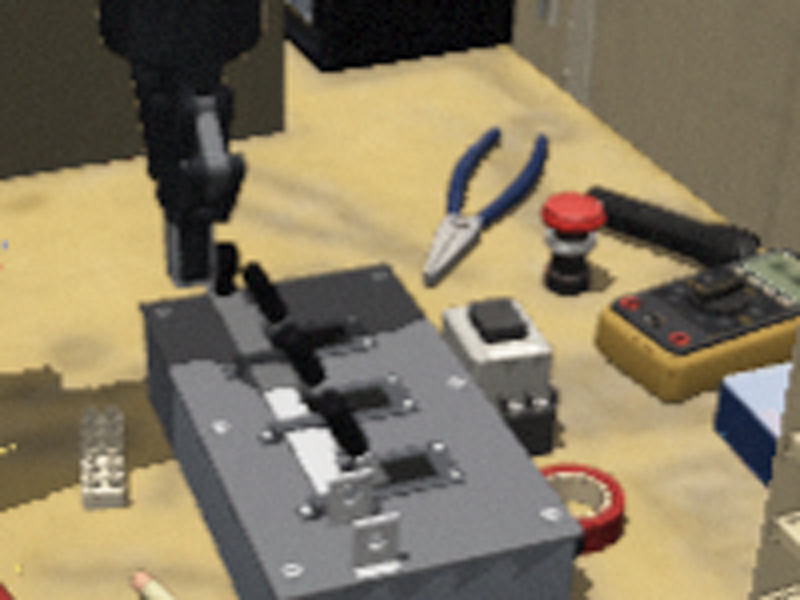

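The finger (tip at crop 190,275) stands on the near side of the left lever (265,290), clear of the knob. Advancing slowly to feel it.

play_rows --rows '[[[0.3,-0.02,0,0],[0.6,-0.04,0,0],[0.7,-0.05,0,0],[0.8,-0.06,0,0]]]'

```text
t: 2.52
ee_pos: [0.485, 0.083, 0.1152]
ee_rot: [[-0.997, 0.074, 0.0], [0.074, 0.997, 0.0], [-0.0, 0.0, -1.0]]
contact_force: [0.4, -0.1, 0.5]
grip_width: 0.0002
gripper_force: 0.0
```

play_rows --rows '[[[0.1,-0.01,0,0],[0.2,-0.015,0,0],[0.3,-0.02,0,0]]]'

```text
t: 2.9
ee_pos: [0.4879, 0.0828, 0.1149]
ee_rot: [[-0.997, 0.074, -0.0], [0.074, 0.997, 0.0], [0.0, 0.0, -1.0]]
contact_force: [0.3, -0.8, 0.2]
grip_width: -0.0002
gripper_force: 0.0
```

play_rows --rows '[[[0.1,-0.01,0,0],[0.2,-0.015,0,0]]]'

```text
t: 3.15
ee_pos: [0.4899, 0.0826, 0.1149]
ee_rot: [[-0.997, 0.074, -0.0], [0.074, 0.997, 0.0], [0.0, 0.0, -1.0]]
contact_force: [0.2, 0.3, -0.4]
grip_width: -0.0002
gripper_force: 0.0
```

play_rows --rows '[[[0.1,-0.01,0,0],[0.2,-0.015,0,0]]]'

```text
t: 3.4
ee_pos: [0.4919, 0.0825, 0.1149]
ee_rot: [[-0.997, 0.074, -0.0], [0.074, 0.997, 0.0], [0.0, 0.0, -1.0]]
contact_force: [0.2, -0.0, 0.7]
grip_width: 0.0002
gripper_force: 0.0
```

play_rows --rows '[[[0.1,-0.01,0,0],[0.2,-0.015,0,0]]]'

```text
t: 3.65
ee_pos: [0.4939, 0.0823, 0.1149]
ee_rot: [[-0.997, 0.074, -0.0], [0.074, 0.997, 0.0], [0.0, 0.0, -1.0]]
contact_force: [-0.7, 0.4, -0.3]
grip_width: 0.0
gripper_force: 0.0
```

play_rows --rows '[[[0.1,-0.01,0,0],[0.2,-0.015,0,0]]]'

```text
t: 3.9
ee_pos: [0.4959, 0.0822, 0.1149]
ee_rot: [[-0.997, 0.074, -0.0], [0.074, 0.997, 0.0], [0.0, 0.0, -1.0]]
contact_force: [0.3, 0.9, -0.5]
grip_width: -0.0001
gripper_force: 0.0
```

play_rows --rows '[[[0.1,-0.01,0,0],[0.15,-0.015,0,0]]]'

```text
t: 4.15
ee_pos: [0.4966, 0.0821, 0.1148]
ee_rot: [[-0.997, 0.074, -0.002], [0.074, 0.997, 0.0], [0.002, -0.0, -1.0]]
contact_force: [-2.8, 1.0, 2.4]
grip_width: 0.0
gripper_force: 1.7
```

Contact at the fingertip. It's low on the lever, so I'll back off and raise 10 mm for a better lever arm.

play_rows --rows '[[[-0.7,0.05,0,0],[-0.7,0.05,1,0],[-0.5,0.035,1,0],[-0.4,0.03,1,0]]]'

```text
t: 4.65
ee_pos: [0.4939, 0.0823, 0.1253]
ee_rot: [[-0.997, 0.074, 0.001], [0.074, 0.997, 0.0], [-0.001, 0.0, -1.0]]
contact_force: [-0.3, 0.2, -0.8]
grip_width: -0.0
gripper_force: 0.0
```

play_rows --rows '[[[0.1,-0.01,0,0],[0.2,-0.015,0,0]]]'

```text
t: 4.9
ee_pos: [0.4954, 0.0821, 0.1248]
ee_rot: [[-0.997, 0.074, -0.0], [0.074, 0.997, -0.0], [0.0, -0.0, -1.0]]
contact_force: [0.3, -0.6, 0.6]
grip_width: -0.0
gripper_force: 0.0
```

play_rows --rows '[[[0.1,-0.01,0,0],[0.2,-0.015,0,0]]]'

```text
t: 5.15
ee_pos: [0.4974, 0.082, 0.1248]
ee_rot: [[-0.997, 0.074, -0.0], [0.074, 0.997, 0.0], [0.0, 0.0, -1.0]]
contact_force: [-0.3, 0.1, -0.1]
grip_width: -0.0002
gripper_force: 0.0
```

play_rows --rows '[[[0.1,-0.01,0,0],[0.2,-0.015,0,0]]]'

```text
t: 5.4
ee_pos: [0.4994, 0.0819, 0.1249]
ee_rot: [[-0.997, 0.074, -0.0], [0.074, 0.997, 0.0], [0.0, 0.0, -1.0]]
contact_force: [-0.1, -0.2, -0.5]
grip_width: 0.0003
gripper_force: 0.0
```

```bash
python3 - <<'E'
from cell import robot
import cv2,numpy as np
o=[]
for n,(r,c) in dict(side=(140,245),scene=(130,230)).items():
    f=robot.grab_frame(n);o.append(cv2.resize(f["pixels"][r:r+100,c:c+66,::-1],None,fx=6,fy=6,interpolation=cv2.INTER_CUBIC))
cv2.imwrite("pics/d.png",np.hstack(o))
E
```

```text
(no output)
```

View pics/d.png

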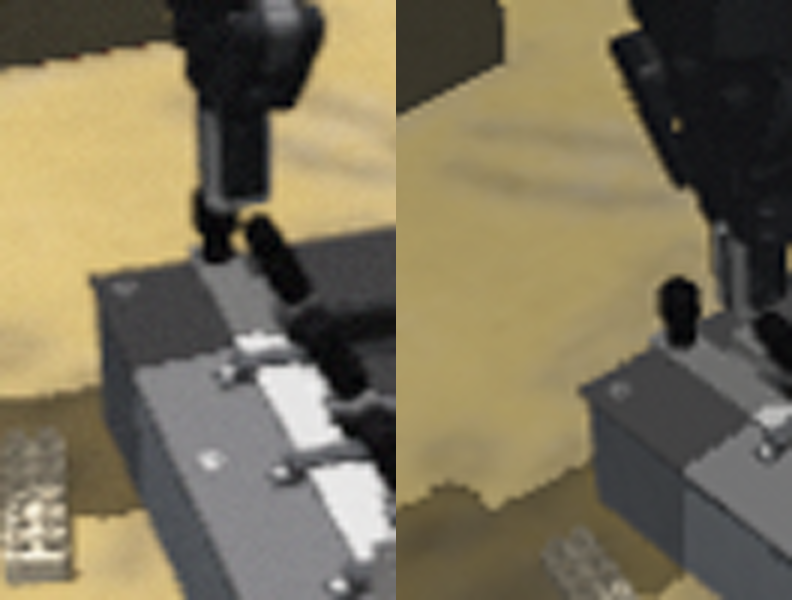

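```bash
python3 - <<'E'
from h import *
off={'side':(140,245),'scene':(130,230)}
p=(.52713,.0182,np.radians(-4.19))
t=np.array([.4994,.0819,.1])
u=np.array([.9973,-.073,0]);v=np.array([.073,.9973,0])
P=[t+a*u*.011+b*v*.0145 for a in(-1,1) for b in(-1,1)]
top=[.064*-np.sin(.45),.06,.054+.064*np.cos(.45)]
P+=list(b2w(p,[top,[top[0]-.005,.06,top[2]-.002],[-.026,.116,.094]]))
for k,(r,c) in off.items():
    print(k,((proj(C[k],P)-[c,r])*6+[0 if k=='side' else 396,0]).round())
E
```

```text
side [[219. 284.]
 [195. 241.]
 [283. 273.]
 [258. 231.]
 [252. 227.]
 [238. 234.]
 [214. 193.]]
scene [[755. 376.]
 [705. 339.]
 [800. 350.]
 [750. 315.]
 [763. 318.]
 [753. 328.]
 [675. 285.]]
```

```bash
python3 - <<'E'
from h import *
u=np.array([.9973,-.073,0]);v=np.array([.073,.9973,0])
for z in(.088,.1,.113):
    P=[np.array([.4773,.083,z])+a*u*.011+b*v*.0145 for a,b in((-1,-1),(1,-1),(1,1),(-1,1))]
    print(z,((proj(C['side'],P)-[225,110])*4).round().tolist())
E
```

```text
0.088 [[183.0, 338.0], [226.0, 330.0], [211.0, 302.0], [169.0, 309.0]]
0.1 [[182.0, 317.0], [226.0, 310.0], [210.0, 281.0], [168.0, 288.0]]
0.113 [[181.0, 294.0], [225.0, 287.0], [209.0, 259.0], [167.0, 266.0]]
```

Picture: the fingertip sits just above/behind the left lever's top (side crop 240,210), ~20 mm higher than expected; so the earlier touch was on the lever top. I'll back off and work at TCP z ≈ 0.104.

play_rows --rows '[[[-1.5,0.11,0,0],[-1.8,0.13,-0.7,0],[-1.8,0.13,-1.4,0],[-1.8,0.13,-2.1,0],[-1.8,0.13,-2.1,0]]]'

```text
t: 6.12
ee_pos: [0.4811, 0.083, 0.1032]
ee_rot: [[-0.997, 0.074, -0.001], [0.074, 0.997, -0.0], [0.001, -0.001, -1.0]]
contact_force: [0.7, 0.1, -0.0]
grip_width: -0.0005
gripper_force: 0.0
```

play_rows --rows '[[[0.1,-0.01,0,0],[0.2,-0.015,0,0],[0.3,-0.02,0,0]]]'

```text
t: 6.5
ee_pos: [0.4846, 0.083, 0.1041]
ee_rot: [[-0.997, 0.074, 0.0], [0.074, 0.997, 0.0], [-0.0, 0.0, -1.0]]
contact_force: [0.8, -0.8, -0.2]
grip_width: 0.0003
gripper_force: 0.0
```

play_rows --rows '[[[0.1,-0.01,0,0],[0.2,-0.015,0,0]]]'

```text
t: 6.75
ee_pos: [0.4864, 0.0828, 0.104]
ee_rot: [[-0.997, 0.074, 0.0], [0.074, 0.997, 0.0], [-0.0, 0.0, -1.0]]
contact_force: [-0.4, 0.2, 0.4]
grip_width: 0.0002
gripper_force: 0.0
```

play_rows --rows '[[[0.1,-0.01,0,0],[0.2,-0.015,0,0]]]'

```text
t: 7.0
ee_pos: [0.4884, 0.0827, 0.1039]
ee_rot: [[-0.997, 0.074, -0.0], [0.074, 0.997, 0.0], [0.0, 0.0, -1.0]]
contact_force: [-0.9, 0.2, 0.6]
grip_width: -0.0003
gripper_force: 0.0
```

play_rows --rows '[[[0.1,-0.01,0,0],[0.2,-0.015,0,0]]]'

```text
t: 7.25
ee_pos: [0.4896, 0.0826, 0.1038]
ee_rot: [[-0.997, 0.074, -0.002], [0.074, 0.997, 0.0], [0.002, -0.0, -1.0]]
contact_force: [-3.0, 0.7, 1.3]
grip_width: -0.0003
gripper_force: 1.5
```

play_rows --rows '[[[0.1,-0.01,0,0],[0.15,-0.015,0,0]]]'

```text
t: 7.5
ee_pos: [0.4899, 0.0825, 0.1036]
ee_rot: [[-0.997, 0.074, -0.005], [0.074, 0.997, 0.0], [0.004, -0.0, -1.0]]
contact_force: [-6.1, 1.4, 4.2]
grip_width: 0.0002
gripper_force: 3.0
```

play_rows --rows '[[[0.08,-0.005,0,0],[0.15,-0.01,0,0]]]'

```text
t: 7.75
ee_pos: [0.4913, 0.0824, 0.1036]
ee_rot: [[-0.997, 0.074, -0.005], [0.074, 0.997, 0.0], [0.005, -0.0, -1.0]]
contact_force: [-6.8, 0.3, 4.1]
grip_width: 0.0
gripper_force: 3.0
```

play_rows --rows '[[[0.08,-0.005,0,0],[0.15,-0.01,0,0]]]'

```text
t: 8.0
ee_pos: [0.4929, 0.0823, 0.1036]
ee_rot: [[-0.997, 0.074, -0.004], [0.074, 0.997, 0.0], [0.004, -0.0, -1.0]]
contact_force: [-4.8, 1.2, 4.2]
grip_width: 0.0
gripper_force: 2.7
```

play_rows --rows '[[[0.1,-0.005,0,0],[0.2,-0.015,0,0]]]'

```text
t: 8.25
ee_pos: [0.4946, 0.0821, 0.1035]
ee_rot: [[-0.997, 0.074, -0.005], [0.074, 0.997, -0.0], [0.005, -0.0, -1.0]]
contact_force: [-6.2, -0.0, 4.0]
grip_width: 0.0001
gripper_force: 3.1
```

play_rows --rows '[[[0.1,-0.005,0,0],[0.2,-0.015,0,0]]]'

```text
t: 8.5
ee_pos: [0.4971, 0.082, 0.1036]
ee_rot: [[-0.997, 0.074, -0.004], [0.074, 0.997, 0.0], [0.004, -0.0, -1.0]]
contact_force: [-4.7, -0.6, 1.7]
grip_width: -0.0001
gripper_force: 2.5
```

play_rows --rows '[[[0.1,-0.005,0,0],[0.15,-0.01,0,0]]]'

```text
t: 8.75
ee_pos: [0.4996, 0.0818, 0.1038]
ee_rot: [[-0.997, 0.074, -0.002], [0.074, 0.997, 0.0], [0.002, -0.0, -1.0]]
contact_force: [-4.3, 0.4, 3.1]
grip_width: -0.0001
gripper_force: 2.2
```

The left lever is free. Driving it past mid-way.

play_rows --rows '[[[0.25,-0.02,0,0],[0.5,-0.035,0,0],[0.75,-0.055,0,0],[1.0,-0.07,0,0],[1.25,-0.09,0,0]]]'

```text
t: 9.38
ee_pos: [0.5135, 0.0809, 0.104]
ee_rot: [[-0.997, 0.074, 0.001], [0.074, 0.997, 0.0], [-0.001, 0.0, -1.0]]
contact_force: [-3.3, 1.4, 2.1]
grip_width: -0.0002
gripper_force: 1.4
```

play_rows --rows '[[[0.25,-0.02,0,0],[0.5,-0.035,0,0],[0.75,-0.055,0,0],[1.0,-0.07,0,0],[1.25,-0.09,0,0]]]'

```text
t: 10.0
ee_pos: [0.5259, 0.08, 0.104]
ee_rot: [[-0.997, 0.074, 0.001], [0.074, 0.997, 0.0], [-0.001, 0.0, -1.0]]
contact_force: [-1.5, -0.1, 0.3]
grip_width: 0.0001
gripper_force: 0.5
```

play_rows --rows '[[[0.2,-0.015,0,0],[0.4,-0.03,0,0],[0.6,-0.045,0,0],[0.75,-0.055,0,0]]]'

```text
t: 10.5
ee_pos: [0.5332, 0.0793, 0.104]
ee_rot: [[-0.997, 0.074, 0.0], [0.074, 0.997, 0.0], [-0.0, 0.0, -1.0]]
contact_force: [0.1, 0.9, 0.5]
grip_width: 0.0003
gripper_force: 0.0
```

```bash
python3 - <<'E'
from cell import robot
import cv2,numpy as np
f=robot.grab_frame("side");cv2.imwrite("pics/e.png",cv2.resize(f["pixels"][130:240,245:375,::-1],None,fx=5,fy=5,interpolation=cv2.INTER_CUBIC))
E
```

```text
(no output)
```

View pics/e.png

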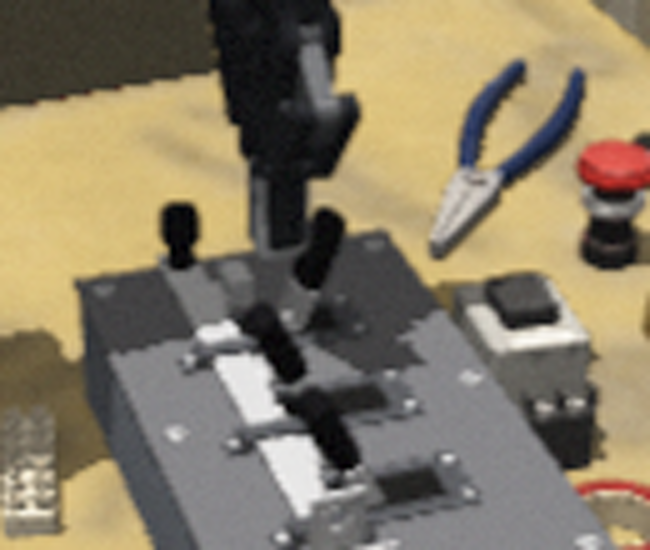

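The left lever now leans to the far side (320,240 in crop): off. On to the middle lever.

play_rows --rows '[[[-3,0.2,0,0],[-5.8,0.4,0,0],[-6,-2.5,0,0],[-5.9,-5.5,0,0],[-5.6,-5.75,0,0]]]'

```text
t: 11.18
ee_pos: [0.4768, 0.0198, 0.1041]
ee_rot: [[-0.997, 0.078, 0.0], [0.078, 0.997, -0.0], [-0.0, -0.0, -1.0]]
contact_force: [-0.2, 0.8, -0.4]
grip_width: 0.0
gripper_force: 0.0
```

play_rows --rows '[[[0.1,-0.01,0,0],[0.25,-0.015,0,0],[0.4,-0.03,0,0]]]'

```text
t: 11.55
ee_pos: [0.481, 0.0225, 0.1038]
ee_rot: [[-0.997, 0.072, -0.0], [0.072, 0.997, 0.0], [0.0, 0.0, -1.0]]
contact_force: [0.2, 0.1, -1.6]
grip_width: -0.0001
gripper_force: 0.0
```

play_rows --rows '[[[0.1,-0.01,0,0],[0.2,-0.015,0,0],[0.3,-0.02,0,0]]]'

```text
t: 11.92
ee_pos: [0.4839, 0.0215, 0.1039]
ee_rot: [[-0.997, 0.074, -0.0], [0.074, 0.997, 0.0], [0.0, 0.0, -1.0]]
contact_force: [-0.0, 1.0, -0.1]
grip_width: 0.0002
gripper_force: 0.0
```

play_rows --rows '[[[0.1,-0.01,0,0],[0.2,-0.015,0,0]]]'

```text
t: 12.18
ee_pos: [0.4854, 0.0213, 0.1038]
ee_rot: [[-0.997, 0.074, -0.001], [0.074, 0.997, 0.0], [0.001, 0.0, -1.0]]
contact_force: [-2.2, 0.5, 1.4]
grip_width: 0.0002
gripper_force: 0.9
```

play_rows --rows '[[[0.1,-0.01,0,0],[0.2,-0.015,0,0],[0.3,-0.02,0,0]]]'

```text
t: 12.55
ee_pos: [0.4867, 0.0212, 0.1035]
ee_rot: [[-0.997, 0.074, -0.005], [0.074, 0.997, 0.0], [0.005, -0.0, -1.0]]
contact_force: [-6.8, 0.5, 5.3]
grip_width: 0.0
gripper_force: 3.0
```

play_rows --rows '[[[0.1,-0.01,0,0],[0.2,-0.015,0,0]]]'

```text
t: 12.8
ee_pos: [0.4888, 0.021, 0.1036]
ee_rot: [[-0.997, 0.074, -0.005], [0.074, 0.997, 0.0], [0.005, -0.0, -1.0]]
contact_force: [-4.3, -0.0, 4.1]
grip_width: -0.0
gripper_force: 2.9
```

play_rows --rows '[[[0.1,-0.01,0,0],[0.2,-0.015,0,0]]]'

```text
t: 13.05
ee_pos: [0.4911, 0.0208, 0.1036]
ee_rot: [[-0.997, 0.074, -0.004], [0.074, 0.997, 0.0], [0.004, -0.0, -1.0]]
contact_force: [-5.5, 0.5, 3.3]
grip_width: -0.0004
gripper_force: 2.7
```

play_rows --rows '[[[0.1,-0.01,0,0],[0.2,-0.015,0,0]]]'

```text
t: 13.3
ee_pos: [0.4932, 0.0207, 0.1036]
ee_rot: [[-0.997, 0.074, -0.004], [0.074, 0.997, 0.0], [0.004, -0.0, -1.0]]
contact_force: [-6.0, 0.1, 3.1]
grip_width: -0.0
gripper_force: 2.5
```

play_rows --rows '[[[0.1,-0.01,0,0],[0.2,-0.015,0,0],[0.35,-0.025,0,0]]]'

```text
t: 13.68
ee_pos: [0.4982, 0.0204, 0.1039]
ee_rot: [[-0.997, 0.074, -0.001], [0.074, 0.997, 0.0], [0.001, 0.0, -1.0]]
contact_force: [-4.1, 0.2, 4.2]
grip_width: 0.0001
gripper_force: 2.2
```

play_rows --rows '[[[0.25,-0.02,0,0],[0.5,-0.035,0,0],[0.75,-0.055,0,0],[1.0,-0.07,0,0],[1.25,-0.09,0,0]]]'

```text
t: 14.3
ee_pos: [0.5115, 0.0195, 0.104]
ee_rot: [[-0.997, 0.074, 0.001], [0.074, 0.997, 0.0], [-0.001, 0.0, -1.0]]
contact_force: [-2.0, 0.7, 2.7]
grip_width: 0.0
gripper_force: 1.2
```

play_rows --rows '[[[0.3,-0.02,0,0],[0.6,-0.045,0,0],[0.9,-0.065,0,0],[1.2,-0.09,0,0],[1.5,-0.11,0,0]]]'

```text
t: 14.92
ee_pos: [0.5265, 0.0183, 0.1039]
ee_rot: [[-0.997, 0.074, 0.001], [0.074, 0.997, -0.0], [-0.001, -0.0, -1.0]]
contact_force: [0.2, 0.9, -0.4]
grip_width: -0.0001
gripper_force: 0.3
```

play_rows --rows '[[[0.2,-0.015,0,0],[0.3,-0.02,0,0]]]'

```text
t: 15.18
ee_pos: [0.5295, 0.0181, 0.1041]
ee_rot: [[-0.997, 0.074, 0.001], [0.074, 0.997, -0.0], [-0.001, 0.0, -1.0]]
contact_force: [0.1, 1.2, -0.1]
grip_width: -0.0002
gripper_force: 0.0
```

play_rows --rows '[[[-3,0.2,0,0],[-5.8,0.4,0,0],[-6,-2.5,0,0],[-5.9,-5.5,0,0],[-5.6,-5.65,0,0]]]'

```text
t: 15.8
ee_pos: [0.473, -0.0405, 0.1043]
ee_rot: [[-0.997, 0.078, 0.001], [0.078, 0.997, -0.001], [-0.001, -0.001, -1.0]]
contact_force: [-0.1, 0.1, -0.6]
grip_width: 0.0001
gripper_force: 0.0
```

play_rows --rows '[[[0.1,-0.01,0,0],[0.25,-0.015,0,0],[0.4,-0.03,0,0],[0.5,-0.035,0,0],[0.6,-0.04,0,0]]]'

```text
t: 16.42
ee_pos: [0.4789, -0.0385, 0.1039]
ee_rot: [[-0.997, 0.074, -0.0], [0.074, 0.997, 0.0], [0.0, 0.0, -1.0]]
contact_force: [-0.3, 0.1, 0.5]
grip_width: 0.0002
gripper_force: 0.0
```

play_rows --rows '[[[0.1,-0.01,0,0],[0.2,-0.015,0,0]]]'

```text
t: 16.68
ee_pos: [0.4809, -0.0389, 0.1039]
ee_rot: [[-0.997, 0.074, -0.0], [0.074, 0.997, 0.0], [0.0, 0.0, -1.0]]
contact_force: [0.3, -0.1, -0.2]
grip_width: 0.0001
gripper_force: 0.0
```

play_rows --rows '[[[0.1,-0.01,0,0],[0.2,-0.015,0,0]]]'

```text
t: 16.92
ee_pos: [0.4816, -0.039, 0.1037]
ee_rot: [[-0.997, 0.074, -0.003], [0.074, 0.997, 0.0], [0.003, 0.0, -1.0]]
contact_force: [-4.5, -0.6, 2.6]
grip_width: 0.0003
gripper_force: 2.3
```

play_rows --rows '[[[0.1,-0.01,0,0],[0.2,-0.015,0,0]]]'

```text
t: 17.18
ee_pos: [0.4826, -0.0391, 0.1035]
ee_rot: [[-0.997, 0.074, -0.005], [0.074, 0.997, 0.001], [0.005, 0.0, -1.0]]
contact_force: [-6.7, 0.9, 4.6]
grip_width: -0.0001
gripper_force: 3.1
```

play_rows --rows '[[[0.1,-0.01,0,0],[0.2,-0.015,0,0]]]'

```text
t: 17.42
ee_pos: [0.4848, -0.0393, 0.1036]
ee_rot: [[-0.997, 0.074, -0.005], [0.074, 0.997, 0.001], [0.005, 0.0, -1.0]]
contact_force: [-6.4, 0.7, 4.3]
grip_width: 0.0
gripper_force: 2.8
```

play_rows --rows '[[[0.1,-0.01,0,0],[0.2,-0.015,0,0]]]'

```text
t: 17.68
ee_pos: [0.4871, -0.0394, 0.1036]
ee_rot: [[-0.997, 0.074, -0.004], [0.074, 0.997, 0.001], [0.004, 0.0, -1.0]]
contact_force: [-4.8, 0.2, 4.7]
grip_width: -0.0003
gripper_force: 2.7
```

play_rows --rows '[[[0.1,-0.01,0,0],[0.2,-0.015,0,0],[0.3,-0.02,0,0]]]'

```text
t: 18.05
ee_pos: [0.4904, -0.0396, 0.1037]
ee_rot: [[-0.997, 0.074, -0.003], [0.074, 0.997, 0.0], [0.003, 0.0, -1.0]]
contact_force: [-5.9, 0.3, 3.5]
grip_width: -0.0001
gripper_force: 2.5
```

Free as well. Drive it over to x ≈ 0.525.

play_rows --rows '[[[0.2,-0.015,0,0],[0.4,-0.03,0,0],[0.65,-0.045,0,0],[0.9,-0.065,0,0],[1.15,-0.085,0,0]]]'

```text
t: 18.68
ee_pos: [0.504, -0.0405, 0.104]
ee_rot: [[-0.997, 0.074, 0.001], [0.074, 0.997, -0.0], [-0.001, 0.0, -1.0]]
contact_force: [-1.5, 1.1, 2.4]
grip_width: -0.0002
gripper_force: 1.5
```

play_rows --rows '[[[0.3,-0.02,0,0],[0.6,-0.045,0,0],[0.9,-0.065,0,0],[1.2,-0.09,0,0],[1.5,-0.11,0,0]]]'

```text
t: 19.3
ee_pos: [0.519, -0.0416, 0.1039]
ee_rot: [[-0.997, 0.074, 0.001], [0.074, 0.997, -0.0], [-0.001, 0.0, -1.0]]
contact_force: [-0.6, 0.8, -0.4]
grip_width: 0.0001
gripper_force: 0.5
```

play_rows --rows '[[[0.3,-0.02,0,0],[0.5,-0.035,0,0],[0.7,-0.05,0,0]]]'

```text
t: 19.68
ee_pos: [0.526, -0.0422, 0.1041]
ee_rot: [[-0.997, 0.074, 0.001], [0.074, 0.997, -0.0], [-0.001, -0.0, -1.0]]
contact_force: [0.1, -0.2, -0.2]
grip_width: -0.0
gripper_force: 0.0
```

All three over. Now lift, go round to the left of the knob and down beside it.

play_rows --rows '[[[-0.5,0,4,0],[-1.0,5,5.5,0],[-1.4,11,5.5,0],[-1.4,17,5.5,0],[-1.4,21.2,4.5,0]]]'

```text
t: 20.3
ee_pos: [0.5119, 0.1734, 0.1499]
ee_rot: [[-0.997, 0.071, 0.003], [0.071, 0.997, 0.002], [-0.003, 0.002, -1.0]]
contact_force: [0.3, -0.4, 0.2]
grip_width: -0.0001
gripper_force: 0.0
```

play_rows --rows '[[[0,0,-2,0],[0,0,-5,0],[0,0,-6.3,0],[0,0,-6.3,0]]]'

```text
t: 20.8
ee_pos: [0.5111, 0.1695, 0.0854]
ee_rot: [[-0.997, 0.074, -0.001], [0.074, 0.997, -0.001], [0.001, -0.001, -1.0]]
contact_force: [0.3, 0.4, -0.3]
grip_width: 0.0002
gripper_force: 0.0
```

```bash
python3 - <<'E'
from cell import robot
import cv2,numpy as np
o=[]
for n,(r,c) in dict(side=(130,245),scene=(130,230)).items():
    f=robot.grab_frame(n);o.append(cv2.resize(f["pixels"][r:r+110,c:c+(90 if n=='side' else 110),::-1],None,fx=4,fy=4,interpolation=cv2.INTER_CUBIC))
cv2.imwrite("pics/f.png",np.hstack(o))
E
```

View pics/f.png

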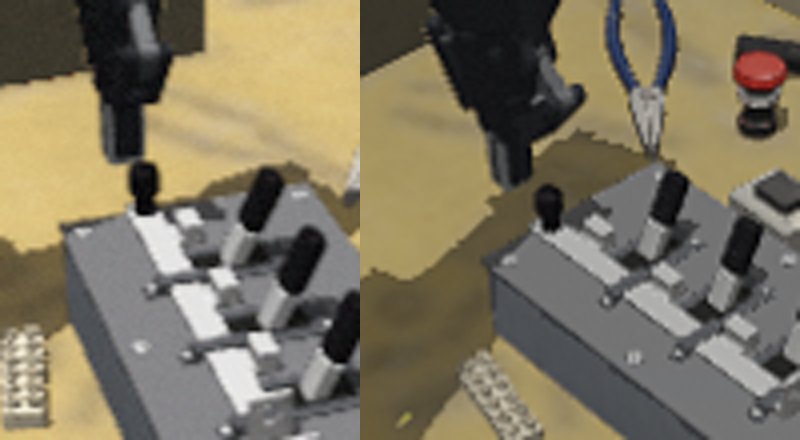

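All three levers lean far; the finger is left of the knob. Check tip height and lateral alignment.

```bash
python3 - <<'E'
from h import *
u=np.array([.9973,-.073,0]);v=np.array([.073,.9973,0])
for z in(.075,.085,.095):
  for h in(.007,.0145):
    P=[np.array([.5116,.1695,z])+a*u*.011+b*v*h for a,b in((-1,-1),(1,-1))]
    print(z,h,((proj(C['side'],P)-[245,130])*4).round().tolist(),((proj(C['scene'],P)-[230,130])*4+[360,0]).round().tolist())
E
```

```text
0.075 0.007 [[110.0, 179.0], [149.0, 173.0]] [[505.0, 202.0], [534.0, 187.0]]
0.075 0.0145 [[113.0, 186.0], [153.0, 180.0]] [[513.0, 208.0], [541.0, 193.0]]
0.085 0.007 [[109.0, 163.0], [148.0, 157.0]] [[504.0, 189.0], [533.0, 174.0]]
0.085 0.0145 [[113.0, 170.0], [152.0, 164.0]] [[512.0, 195.0], [540.0, 180.0]]
0.095 0.007 [[108.0, 147.0], [148.0, 141.0]] [[503.0, 176.0], [532.0, 161.0]]
0.095 0.0145 [[112.0, 153.0], [152.0, 147.0]] [[511.0, 182.0], [540.0, 167.0]]
```

Tip at z ≈ 0.085, within the knob head. Push along −y of the bank.

play_rows --rows '[[[-0.04,-0.5,0,0],[-0.07,-1.0,0,0],[-0.1,-1.3,0,0],[-0.12,-1.6,0,0],[-0.14,-1.9,0,0]]]'

```text
t: 21.52
ee_pos: [0.5103, 0.1515, 0.0862]
ee_rot: [[-0.997, 0.073, 0.001], [0.073, 0.997, 0.001], [-0.001, 0.001, -1.0]]
contact_force: [0.7, 1.6, 1.2]
grip_width: 0.0001
gripper_force: 1.3
```

play_rows --rows '[[[-0.02,-0.3,0,0],[-0.04,-0.6,0,0],[-0.07,-0.9,0,0],[-0.09,-1.2,0,0]]]'

```text
t: 22.02
ee_pos: [0.5093, 0.1387, 0.0861]
ee_rot: [[-0.997, 0.074, 0.001], [0.074, 0.997, 0.0], [-0.001, 0.0, -1.0]]
contact_force: [-0.6, 1.8, 2.8]
grip_width: 0.0001
gripper_force: 1.5
```

play_rows --rows '[[[-0.02,-0.3,0,0],[-0.04,-0.6,0,0],[-0.07,-0.9,0,0]]]'

```text
t: 22.4
ee_pos: [0.5087, 0.1297, 0.0861]
ee_rot: [[-0.997, 0.074, 0.001], [0.074, 0.997, 0.0], [-0.001, 0.0, -1.0]]
contact_force: [2.1, 3.0, 2.2]
grip_width: 0.0002
gripper_force: 1.5
```

play_rows --rows '[[[-0.02,-0.2,0,0],[-0.03,-0.4,0,0],[-0.04,-0.55,0,0]]]'

```text
t: 22.78
ee_pos: [0.5084, 0.1264, 0.0862]
ee_rot: [[-0.997, 0.073, 0.001], [0.073, 0.997, 0.003], [-0.001, 0.003, -1.0]]
contact_force: [2.0, 7.7, 0.3]
grip_width: 0.0002
gripper_force: 4.1
```

play_rows --rows '[[[-0.01,-0.1,0,0],[-0.01,-0.2,0,0]]]'

```text
t: 23.02
ee_pos: [0.5084, 0.1262, 0.0863]
ee_rot: [[-0.997, 0.072, 0.002], [0.072, 0.997, 0.005], [-0.001, 0.005, -1.0]]
contact_force: [1.9, 11.7, 0.6]
grip_width: 0.0002
gripper_force: 5.3
```

play_rows --rows '[[[-0.01,-0.1,0,0],[-0.01,-0.2,0,0]]]'

```text
t: 23.28
ee_pos: [0.5084, 0.126, 0.0864]
ee_rot: [[-0.998, 0.071, 0.002], [0.071, 0.997, 0.007], [-0.002, 0.007, -1.0]]
contact_force: [1.7, 13.9, 0.6]
grip_width: -0.0
gripper_force: 6.8
```

Stopped hard near y = 0.126, consistent with home. Withdraw and check.

play_rows --rows '[[[0.05,1,0,0],[0.2,3,1,0],[0.2,5,5,0],[0.2,8,9,0],[0.2,11,10,0]]]'

```text
t: 23.9
ee_pos: [0.5102, 0.23, 0.1879]
ee_rot: [[-0.997, 0.076, 0.002], [0.076, 0.997, -0.0], [-0.002, -0.0, -1.0]]
contact_force: [-0.2, -0.4, -0.4]
grip_width: 0.0001
gripper_force: 0.0
```

```bash
python3 - <<'E'
from cell import robot
from h import *
p=(.52713,.0182,np.radians(-4.19))
f=robot.grab_frame("side");cv2.imwrite("pics/g.png",cv2.resize(f["pixels"][150:300,235:395,::-1],None,fx=4,fy=4,interpolation=cv2.INTER_CUBIC))
print(((proj(C['side'],b2w(p,[[-.026,.086,.088],[-.026,.116,.088]]))-[235,150])*4).round())
E
```

```text
[[198. 126.]
 [183.  99.]]
```

View pics/g.png

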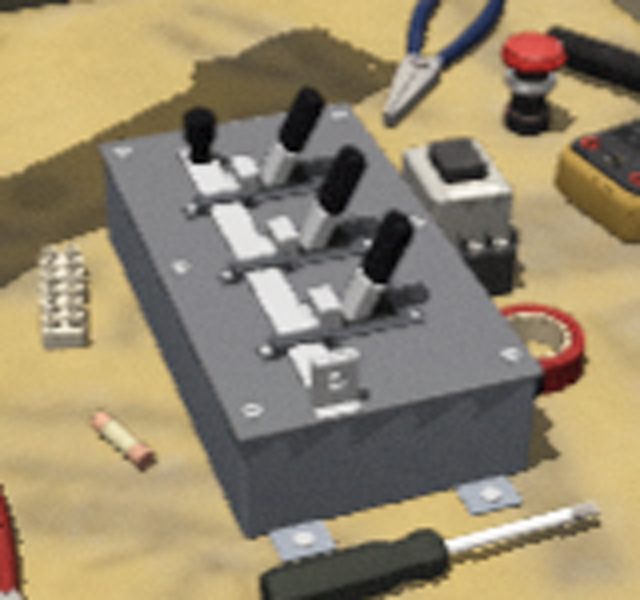

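The picture shows all three levers off, the knob at (200,125) where the home position is predicted, and the two ears together at (335,380). Nothing else has moved, so I'm handing in.

```bash
python3 -c "
from cell import robot
print(robot.finish_job())"
```

```text
the job is handed in; nothing more can be done
None
```

The bank is locked out and the job handed in: all three levers went off left to right, the slide is home with its ears meeting, the highest push read was about 14 N, and the other items looked unmoved in the last picture; no verdict came back.

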